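# Edge the serving plate off the ledge and set it on the stand

### The arm

A 7-joint arm with a two-finger parallel gripper is mounted at the origin on the work surface. World frame = base frame: x ahead of the robot, y to its left, z up, the work surface at z = 0. Lengths are in m, angles in rad, forces in N, time in s.
With the tool pointing down it reaches from about 0.425 to 0.875 m from the base axis. Payload 4.7 kg.
Tool frame: the origin (TCP) lies on the centre line of the jaws, within the pads' length; the fingertips stand 22 mm ahead of it and the grasp point (between the pads) lies 3 mm ahead of it (ctrl.tcp_to_tips is the z of the fingertips in the tool frame, in m); z points along the fingers, y is the direction in which the jaws open and shut (so a half turn about z gives the same grasp; the last joint's range is limited). The gripper opens to 87 mm and grips with 3 to 60 N. Pads are 19 mm wide; open, the fingers measure 117 mm over their backs; the gripper's body (75 mm by 190 mm) begins 51 mm behind the grasp point.
Start: joints at [-1.213, 0.321, -0.07, 1.45, 0.023, 1.371, -0.057], TCP at [0.219, 0.612, 0.223] pointing down, gripper open.
Joint ranges: [-2.86, 2.86], [-0.3, 2.09], [-1.38, 1.24], [0.06, 2.45], [-1.56, 4.7], [0.09, 2.05], [-2.69, 2.69]. Speed limits (rad/s): [2.57, 2.57, 3.14, 3.14, 3.14, 3.14, 3.14].

### API

Orientations are given as a rotation vector (axis times angle).
In Python, from bench import ctrl, cams gives the robot as it stands.
- The arm moves only by the tool move_arm, never from a script. Its argument "deltas" is a list of rows, each an object with "linear": the shift along the tool's x, y, z as a fraction of full scale, a list of three; "turn": the turn, a rotation vector about the tool's x, y, z as a fraction of full scale, a list of three; "claw": the closure, from 0 (fully open) to 1 (shut). In form: [{"linear": [tx, ty, tz], "turn": [wx, wy, wz], "claw": claw}, ...]. A call has 1 to 20 rows; each row shifts and turns the commanded pose from where the row before left it, along the tool's axes as they then stand; what a row does not reach is not made up. Full scale, the value 1, is 0.03 m for a shift and 4 degrees for a turn. A row lasts 1/12 s, in which the tool goes at most 41.7 mm and 7.16 degrees, less where a joint would pass 70% of its speed; a pose out of reach is approached as far as the arm can. A call with a number of a shift or a turn outside -1 to 1 is refused whole. A call with a gripper value outside its range is refused whole. The fingers move at their own pace and stop on an object; "grip_force" is the grip in N (left out, the last holds). Time passes only in rows, so rows that do not move let the fingers close. It gives the time, the measured TCP pose, the force and the opening at its end, in the units of the state.
- ctrl.get_state(): the state, without advancing time (a new reading comes with each control period).
- cams.get_image(name): name is "scene" or "side" or "wrist"; returns a dict with "image" (384x512x3 uint8, red, green, blue), "K" (3x3 intrinsics, pixels), "world_from_camera" (4x4, takes a point from camera to world coordinates); the wrist camera has in their place "tool_from_camera" (4x4, takes a point from camera to tool coordinates, whose origin is the TCP and whose axes are the flange's). Camera axes: x right, y down, z forward; pixel columns grow to the right and rows downward; lengths in m; the calibration is good to about 2 mm. A picture is of the moment at which its call begins: read the wrist's pose just before it. There is no depth.
- ctrl.close_job(): hands the job in, once; it reports no verdict.
The state is a dict: "time": time; "joint_positions": joint angles; "qd": joint speeds; "joint_torque": joint torques, N m; "position": TCP position; "tool_rot": TCP orientation; "ft_force": force on the tool from outside, world axes, zero at the start; "torque": the same for the moment, N m; "grip_width": opening from 0.0 (shut) to 1.0 (fully open).
Only numpy, scipy, OpenCV 4.12 (cv2) and the standard library are available. Lean on these libraries where they do the work, as an engineer would, in place of code of your own. Each camera call takes 0.05 s, during which the arm holds its last target. There are 200 camera calls.

### The job

Press lightly on the white oblong plate and slide it along its bay, out over the front edge of the plywood ledge, until about a third of it overhangs while it still lies flat on the ledge. Then pinch the overhanging end by its two long sides, lift the plate clear, and gently set it down flat and centred on the wooden serving stand, lengthwise along it. Press only gently on plate and stand, do not drop the plate, and leave the tongs, spoon rest and steamer where they are.

Things in the scene. Friction and masses are not known exactly. Their poses are not given: they have to be found in the camera images.
- plate_center (a point): centre (half-way up) of the white melamine plate: flat smooth slab 180 mm long (x axis), 62 wide (y), 10 thick, 0.12 to 0.24 kg, friction varies. It lies in either bay of the ledge, front end 10 to 20 mm behind the front edge; its sides and rear cannot be gripped there. A light press from above of 8 to 12 N drags it along; less may slip, over 15 N is too hard. Its rim is only for looks, 1 mm high
- ledge: fixed level plywood ledge, top 205 mm above the counter, board 15 mm thick. Origin on the counter, right under the front edge, midway between the two bays; x points from the front edge (robot's side) to the back, y left along the edge, z up. Board: x 0 to 220 mm, y -330 to +205 mm. Below it: a side panel at each end and a rice cooker (x 125, y -200, radius 100 mm); nothing in front
- stand_top (a point): middle of the top of the fixed dark wooden serving stand, a narrow bar 150 mm long (x axis) and 40 mm wide (y axis) on two feet, its top 50 mm above the counter; narrower than the plate, so fingers at the plate's long sides pass beside it. Either end of the plate may point either way
- stand: the same fixed stand; origin on the counter under its middle, axes as stand_top; over 20 N on it is too hard
- tongs: loose steel tongs locked shut by a ring, 188 mm long (x), 38 mm wide, 16 mm high, lying in the other bay; origin under its middle; leave alone
- spoon_rest: loose small ceramic spoon rest, a dish 68 mm across and 16 mm high with a short tab, on the left end of the ledge; origin centre of its underside; leave alone
- steamer: loose lidded bamboo steamer, 140 mm across, 83 mm high, on the right end of the ledge; origin centre of its underside; leave alone
- ledge_edge (a point): point on the board's top at its front edge, midway between the two bays, axes as the ledge. Each bay runs along x, is 66 mm wide and open at the front; bay centres lie at y = +55 and y = -55 mm. Wooden strips 9 mm high bound them: 44 mm wide between, 20 mm wide outside (x 2 to 202 mm), one behind (x 202 to 220 mm), so the plate's top stands 1 mm above them
Mind the look-alikes: they are no part of the job. Of the things shaped like the part that bears plate_center, the white one is meant.

How it is judged:
On the way, in this order (a step that is already met when the one before it is completed fails the run):
1. the plate's front end overhangs the ledge's front edge by 35 mm or more while the plate lies flat on the ledge (x of plate_center in the frame of ledge between 0 and 0.055 m and angle between plate_center's own z axis and vertical below 0.05 rad and height (world z) of plate_center between 0.206 and 0.214 m and contact force between plate and ledge above 0.3 N), for 0.2 s.
2. the plate is held by the fingers, lifted clear of the ledge (height (world z) of plate_center above 0.225 m and contact force between plate and ledge below 0.05 N and contact force between the fingers and plate above 1 N), for 0.2 s.
At the end, for the whole second after the job is handed in: the plate lies released and at rest, flat on the serving stand (within 3 degrees of level), its centre within 15 mm of the stand's middle and its length within 0.15 rad (about 8 degrees) of the stand's length (horizontal distance between plate_center and stand_top below 0.015 m and angle between the x axis of plate_center and the x axis of stand_top, either way round below 0.15 rad and angle between plate_center's own z axis and vertical below 0.05 rad and height (world z) of plate_center between 0.052 and 0.058 m and contact force between plate and stand above 0.3 N and contact force between the fingers and plate below 0.05 N and linear speed of plate below 0.02 m/s); the robot touches nothing.
It fails at once if the plate is pressed against the ledge with more than 18 N (contact force between plate and ledge above 18 N).
It fails at once if the plate is set on the stand with more than 25 N (contact force between plate and stand above 25 N).
It fails at once if the plate is dropped (it sinks below the level of the stand top) (height (world z) of plate_center below 0.04 m).
It fails at once if tongs, spoon rest or steamer moved by more than 20 mm (distance of any of tongs, spoon_rest, steamer from where it was at the start of the episode above 0.02 m).
It also fails if it takes over 70 s, if anything falls off the work surface, if the arm or the gripper's body presses on something with over 40 N, if the wrist force passes 120 N, or if a joint passes its speed limit or range.

## Working session

There is one attempt and no reset: what is moved stays moved. The work goes in short steps, Python scripts to look and compute and a tool call to move; the robot and the scene stay as the last step left them, time stands still between calls to the robot, and variables do not carry over. Pictures are saved under pics/ and viewed, about 8 in all and at most 12, crops included, and the job is handed in when it is done.

Besides the shell and the picture viewer there is one more tool, called after ">>>" as name([rows], argument=value, ...), one row to a line, values as JSON. move_arm: Moves the arm, as the interface text tells. Shift numbers are shares of 0.03 m and turn numbers shares of 4 degrees, none past 1 either way. Its arguments: {"type":"object","properties":{"deltas":{"type":"array"},"grip_force":{"type":"number"}},"required":["deltas"]}

```bash
mkdir -p pics; ls; cat > h.py <<'E'
import numpy as np, cv2
from bench import ctrl, cams
from scipy.spatial.transform import Rotation as R
def grab(n):
    s=ctrl.get_state(); d=cams.get_image(n)
    if n=='wrist':
        T=np.eye(4);T[:3,:3]=R.from_rotvec(s['tool_rot']).as_matrix();T[:3,3]=s['position']
        W=T@np.array(d['tool_from_camera'])
    else: W=np.array(d['world_from_camera'])
    return d['image'][:,:,::-1].copy(),np.array(d['K']),W
def onplane(uv,K,W,z):
    uv=np.atleast_2d(uv).astype(float)
    r=np.c_[uv,np.ones(len(uv))]@np.linalg.inv(K).T@W[:3,:3].T
    c=W[:3,3]; return c+r*((z-c[2])/r[:,2])[:,None]
def st():
    s=ctrl.get_state(); print({k:np.round(s[k],4).tolist() for k in('time','position','tool_rot','ft_force','grip_width')})
E
python3 - <<'E'
from h import *
for n in('scene','side'):
    im,K,W=grab(n); cv2.imwrite(f'pics/{n}0.png',im); np.savez(f'{n}0.npz',K=K,W=W); print(n,np.round(W,3).tolist(),K.round(1).tolist())
a=cv2.imread('pics/scene0.png');b=cv2.imread('pics/side0.png')
st(); s=ctrl.get_state(); print(R.from_rotvec(s['tool_rot']).as_matrix().round(3), ctrl.tcp_to_tips)
E
```

```text
pics
scene [[0.832, 0.343, -0.436, 0.947], [0.555, -0.526, 0.645, -0.705], [-0.008, -0.779, -0.628, 0.808], [0.0, 0.0, 0.0, 1.0]] [[418.0, 0.0, 255.5], [0.0, 418.0, 190.9], [0.0, 0.0, 1.0]]
side [[0.764, -0.48, 0.432, -0.045], [-0.645, -0.572, 0.506, -0.689], [0.005, -0.665, -0.747, 1.075], [0.0, 0.0, 0.0, 1.0]] [[442.2, 0.0, 257.8], [0.0, 442.2, 189.9], [0.0, 0.0, 1.0]]
{'time': 0.1, 'position': [0.219, 0.6115, 0.2225], 'tool_rot': [-0.5373, -3.0951, 0.0026], 'ft_force': [0.246, 0.426, 0.2049], 'grip_width': 1.0014}
[[-0.941  0.337 -0.001]
 [ 0.337  0.941 -0.002]
 [-0.    -0.002 -1.   ]] 0.022
```

View pics/scene0.png

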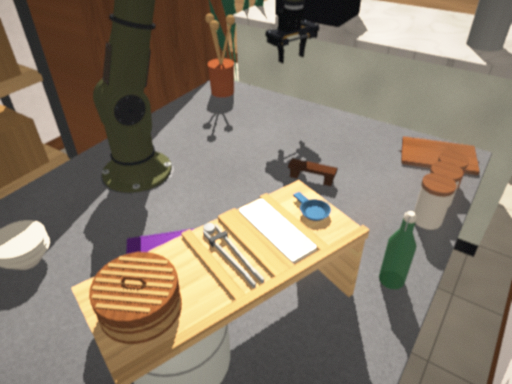

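View pics/side0.png

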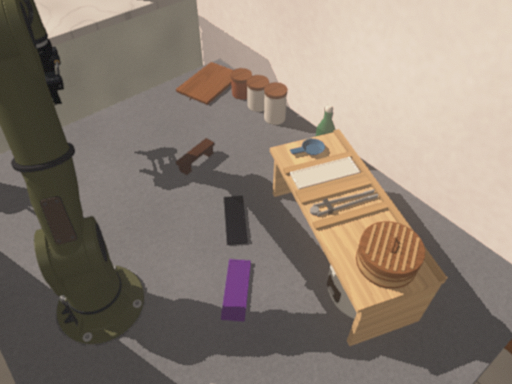

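The scene view shows the white plate in the ledge's left bay at about (278,229), with the tongs in the other bay at (233,252), the steamer at (135,290) and the spoon rest at (315,210). The stand is at (312,170). The side view agrees: plate (325,173), stand (196,154). Candidates: white slab (side 325,173), black slab (235,220) and purple slab (237,290). The white one in the bay is meant. I'll measure it and confirm with a crop.

```bash
cat > m.py <<'E'
from h import *
def box(mask,K,W,z,tag):
    cs,_=cv2.findContours(mask,cv2.RETR_EXTERNAL,cv2.CHAIN_APPROX_NONE)
    c=max(cs,key=cv2.contourArea)[:,0,:]
    P=onplane(c,K,W,z)[:,:2]
    (cx,cy),(w,h),a=cv2.minAreaRect((P*1000).astype(np.float32))
    if w<h: w,h,a=h,w,a-90
    print(tag,'area',len(c),'centre',round(cx,1),round(cy,1),'size',round(w,1),round(h,1),'ang',round((a+90)%180-90,2)); return c
def pick(im,roi,f):
    m=np.zeros(im.shape[:2],np.uint8);x,y,X,Y=roi
    m[y:Y,x:X]=f(im[y:Y,x:X]).astype(np.uint8)*255
    return cv2.morphologyEx(m,cv2.MORPH_OPEN,np.ones((2,2)))
white=lambda a:(cv2.cvtColor(a,cv2.COLOR_BGR2HSV)[...,1]<70)&(a.min(2)>150)
brown=lambda a:(a[...,2].astype(int)-a[...,0]>18)&(a.max(2)<150)
E
python3 - <<'E'
from m import *
crops=[]
for n,rp,rs in(('scene',(230,185,325,270),(280,150,345,190)),('side',(280,150,370,195),(170,130,225,178))):
    im=cv2.imread(f'pics/{n}0.png');d=np.load(f'{n}0.npz');K,W=d['K'],d['W']
    vis=im.copy()
    for roi,f,z,t in((rp,white,.215,'plate'),(rs,brown,.05,'stand')):
        m=pick(im,roi,f); c=box(m,K,W,z,n+t); cv2.drawContours(vis,[c[:,None]],-1,(0,0,255),1)
    x0,y0=(230,140) if n=='scene' else (160,120)
    w=(130,140) if n=='scene' else (230,100)
    crops.append(cv2.resize(vis[y0:y0+w[1],x0:x0+w[0]],None,fx=3,fy=3,interpolation=cv2.INTER_NEAREST))
H=max(c.shape[0] for c in crops)
o=np.hstack([cv2.copyMakeBorder(c,0,H-c.shape[0],0,0,cv2.BORDER_CONSTANT) for c in crops])
o=cv2.resize(o,None,fx=.74,fy=.74); cv2.imwrite('pics/crop1.png',o)
E
```

```text
sceneplate area 248 centre 606.7 -157.1 size 258.8 131.7 ang -39.08
scenestand area 130 centre 510.9 246.9 size 148.6 100.1 ang 11.29
sideplate area 149 centre 633.0 -175.4 size 183.5 62.1 ang -20.67
sidestand area 106 centre 499.8 255.4 size 153.5 71.4 ang 11.92
```

View pics/crop1.png

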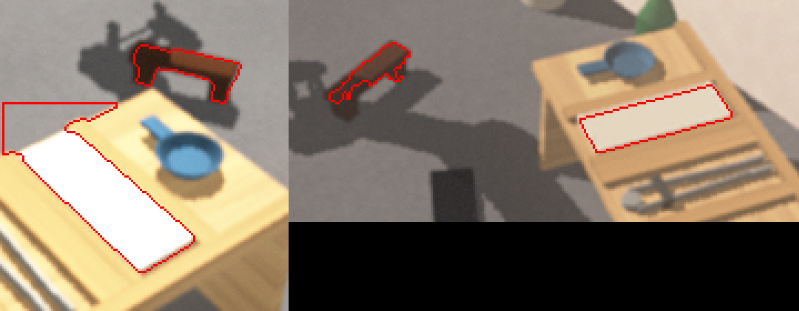

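The crop confirms the white slab in the bay as the plate. The side box fits: 183x62 mm, centre (0.633,-0.175), angle -20.7°. The scene mask leaked into the floor, so I won't use it. The dark bar on two feet is the stand, and its masks include the feet. Next I move over the stand to look from close by.

>>> move_arm([
  {"linear": [0,0,-0.9],"turn": [0,0,0],"claw": 1},
  {"linear": [0,0,-0.9],"turn": [0,0,0],"claw": 1},
  {"linear": [-0.8,-0.5,-0.2],"turn": [0,0,0],"claw": 1},
  {"linear": [-0.8,-0.5,-0.2],"turn": [0,0,0],"claw": 1},
  {"linear": [-0.8,-0.5,-0.2],"turn": [0,0,0],"claw": 1},
  {"linear": [-0.8,-0.5,-0.2],"turn": [0,0,0],"claw": 1},
  {"linear": [-0.8,-0.5,-0.2],"turn": [0,0,0],"claw": 1},
  {"linear": [-0.8,-0.5,-0.2],"turn": [0,0,0],"claw": 1},
  {"linear": [-0.8,-0.5,-0.2],"turn": [0,0,0],"claw": 1},
  {"linear": [-0.8,-0.5,-0.2],"turn": [0,0,0],"claw": 1},
  {"linear": [-0.8,-0.5,-0.2],"turn": [0,0,0],"claw": 1},
  {"linear": [-0.8,-0.5,-0.2],"turn": [0,0,0],"claw": 1},
  {"linear": [-0.8,-0.5,-0.2],"turn": [0,0,0],"claw": 1},
  {"linear": [-0.8,-0.5,-0.2],"turn": [0,0,0],"claw": 1},
  {"linear": [-0.8,-0.5,-0.2],"turn": [0,0,0],"claw": 1},
  {"linear": [-0.8,-0.5,-0.2],"turn": [0,0,0],"claw": 1},
  {"linear": [0,0,0],"turn": [0,0,0],"claw": 1},
  {"linear": [0,0,0],"turn": [0,0,0],"claw": 1},
  {"linear": [0,0,0],"turn": [0,0,0],"claw": 1},
])

```text
time: 1.68
position: [0.4641, 0.3015, 0.361]
tool_rot: [-0.536, -3.094, -0.0]
ft_force: [0.3, -0.5, 0.7]
grip_width: 0.005
```

```bash
python3 - <<'E'
from m import *
st(); im,K,W=grab('wrist'); cv2.imwrite('pics/wrist1.png',im); np.savez('wrist1.npz',K=K,W=W); print(W.round(3).tolist(),K[0,0])
E
```

```text
{'time': 1.6833, 'position': [0.4641, 0.3015, 0.361], 'tool_rot': [-0.5365, -3.0944, -0.0001], 'ft_force': [0.3489, -0.5132, 0.7308], 'grip_width': 0.0055}
[[0.336, 0.907, 0.254, 0.393], [0.942, -0.324, -0.091, 0.327], [0.0, 0.27, -0.963, 0.522], [0.0, 0.0, 0.0, 1.0]] 326.09351674039954
```

View pics/wrist1.png

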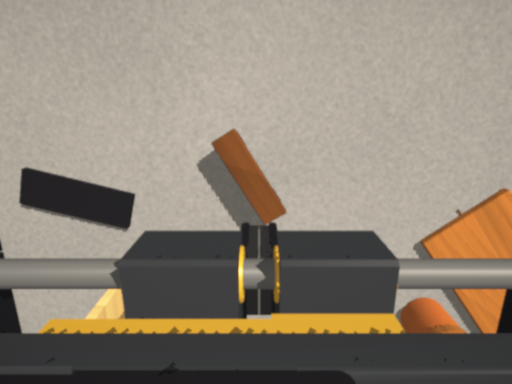

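The wrist view shows the stand from (235,132) to (275,218) and the black look-alike at (77,197). I measure the stand's top.

```bash
python3 - <<'E'
from m import *
im=cv2.imread('pics/wrist1.png');d=np.load('wrist1.npz')
for th in (25,40,60):
  for lo in (0,110,130):
    f=lambda a:(a[...,2].astype(int)-a[...,0]>th)&(a[...,2]>lo)
    c=box(pick(im,(195,115,300,235),f),d['K'],d['W'],.05,f'{th},{lo}')
# scene plate, tighter
im=cv2.imread('pics/scene0.png');d=np.load('scene0.npz')
f=lambda a:a.min(2)>225
box(pick(im,(230,185,325,270),f),d['K'],d['W'],.215,'scene plate')
E
```

```text
25,0 area 213 centre 497.3 278.5 size 152.1 43.4 ang 11.98
25,110 area 213 centre 497.2 279.3 size 152.0 43.3 ang 12.67
25,130 area 233 centre 496.6 281.1 size 152.3 39.9 ang 10.91
40,0 area 208 centre 497.5 278.2 size 150.1 41.4 ang 12.08
40,110 area 208 centre 497.4 278.5 size 150.1 40.6 ang 12.11
40,130 area 226 centre 496.8 280.3 size 149.9 38.4 ang 10.91
60,0 area 206 centre 497.3 278.0 size 148.0 39.6 ang 11.91
60,110 area 206 centre 497.2 278.0 size 148.0 39.6 ang 11.91
60,130 area 223 centre 496.8 279.8 size 148.4 37.3 ang 10.91
scene plate area 155 centre 636.1 -171.2 size 183.1 65.0 ang -20.56
```

Stand: centre (0.497,0.278), +12°, 150x40 mm, which matches the given size. Plate: mean of two views (0.6345,-0.173), -20.6°. I go above a point 30 mm behind the plate centre, turning 1° to line up with the bay.

>>> move_arm([
  {"linear": [-0.73,-0.81,0],"turn": [0,0,0],"claw": 1},
  {"linear": [-0.73,-0.81,0],"turn": [0,0,0],"claw": 1},
  {"linear": [-0.73,-0.81,0],"turn": [0,0,0],"claw": 1},
  {"linear": [-0.73,-0.81,0],"turn": [0,0,0],"claw": 1},
  {"linear": [-0.73,-0.81,0],"turn": [0,0,0],"claw": 1},
  {"linear": [-0.73,-0.81,0],"turn": [0,0,0],"claw": 1},
  {"linear": [-0.73,-0.81,0],"turn": [0,0,0],"claw": 1},
  {"linear": [-0.73,-0.81,0],"turn": [0,0,0],"claw": 1},
  {"linear": [-0.73,-0.81,0],"turn": [0,0,0],"claw": 1},
  {"linear": [-0.73,-0.81,0],"turn": [0,0,0],"claw": 1},
  {"linear": [-0.73,-0.81,0],"turn": [0,0,0],"claw": 1},
  {"linear": [-0.73,-0.81,0],"turn": [0,0,0],"claw": 1},
  {"linear": [-0.73,-0.81,0],"turn": [0,0,0],"claw": 1},
  {"linear": [-0.73,-0.81,0],"turn": [0,0,0],"claw": 1},
  {"linear": [-0.73,-0.81,0],"turn": [0,0,0],"claw": 1},
  {"linear": [-0.73,-0.81,0],"turn": [0,0,0],"claw": 1},
  {"linear": [0,0,0.5],"turn": [0,0,0.25],"claw": 1},
  {"linear": [0,0,0.5],"turn": [0,0,0],"claw": 1},
  {"linear": [0,0,0],"turn": [0,0,0],"claw": 1},
  {"linear": [0,0,0],"turn": [0,0,0],"claw": 1},
])

```text
time: 3.4
position: [0.6636, -0.181, 0.33]
tool_rot: [-0.56, -3.088, -0.002]
ft_force: [-0.5, -0.1, 0.3]
grip_width: 0.005
```

```bash
python3 - <<'E'
from m import *
st(); im,K,W=grab('wrist'); cv2.imwrite('pics/wrist2.png',im); np.savez('wrist2.npz',K=K,W=W)
E
```

```text
{'time': 3.4, 'position': [0.6636, -0.181, 0.33], 'tool_rot': [-0.5597, -3.0884, -0.0018], 'ft_force': [-0.5163, -0.1167, 0.3158], 'grip_width': 0.0052}
```

View pics/wrist2.png

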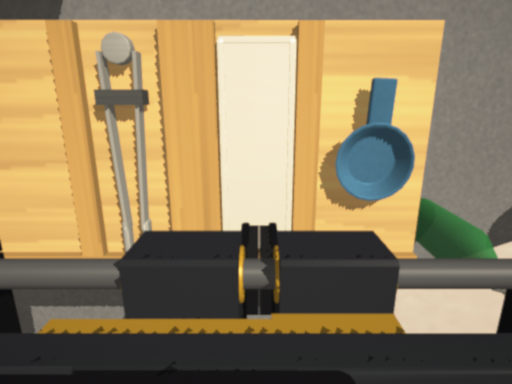

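The wrist view shows the plate's front end at row 38 (columns 218–295) and the ledge front edge at row 20. I compute the bay direction and front positions.

```bash
python3 - <<'E'
from h import *
d=np.load('wrist2.npz');K,W=d['K'],d['W'];a=np.deg2rad(-20.6)
u=np.array([np.cos(a),np.sin(a)]);v=np.array([-u[1],u[0]])
c=onplane([[218,38],[295,38],[221,200],[294,200]],K,W,.215)[:,:2]
e=onplane([[20,20],[440,20]],K,W,.205)[:,:2]
print(c.round(4).tolist(), 'width',np.linalg.norm(c[0]-c[1]),np.linalg.norm(c[2]-c[3]))
m=(c[0]+c[1])/2; m2=(c[2]+c[3])/2; print('axis',np.rad2deg(np.arctan2(*(m2-m)[::-1])),'edge normal',np.rad2deg(np.arctan2(*(e[0]-e[1])[::-1]))+90)
print('front mid',m,'edge ahead',(m-e[0])@u,(m-e[1])@u,'centre',m+.09*u)
E
```

```text
[[0.5389, -0.1677], [0.5599, -0.1116], [0.6617, -0.2155], [0.6844, -0.155]] width 0.059880546178207136 0.06468072418175702
axis -20.247567895634038 edge normal -20.521798650250517
front mid [ 0.54941661 -0.1396168 ] edge ahead 0.014566543826219355 0.015022235055237232 centre [ 0.63366197 -0.17128255]
```

Plate centre is (0.6337,-0.1713), the front gap 14.8 mm (expected 10–20), and the axis -20.5°. The tool is lined up, so I descend to just above the plate.

>>> move_arm([
  {"linear": [0,0,0.6],"turn": [0,0,0],"claw": 1},
  {"linear": [0,0,0.6],"turn": [0,0,0],"claw": 1},
  {"linear": [0,0,0.6],"turn": [0,0,0],"claw": 1},
  {"linear": [0,0,0.5],"turn": [0,0,0],"claw": 1},
  {"linear": [0,0,0.3],"turn": [0,0,0],"claw": 1},
  {"linear": [0,0,0.2],"turn": [0,0,0],"claw": 1},
  {"linear": [0,0,0.1],"turn": [0,0,0],"claw": 1},
  {"linear": [0,0,0],"turn": [0,0,0],"claw": 1},
  {"linear": [0,0,0],"turn": [0,0,0],"claw": 1},
  {"linear": [0,0,0],"turn": [0,0,0],"claw": 1},
])

```text
time: 4.28
position: [0.664, -0.1834, 0.2456]
tool_rot: [0.564, 3.089, -0.0]
ft_force: [-0.9, 1.0, -0.3]
grip_width: 0.003
```

>>> move_arm([
  {"linear": [0,0,0.1],"turn": [0,0,0],"claw": 1},
  {"linear": [0,0,0],"turn": [0,0,0],"claw": 1},
  {"linear": [0,0,0.06],"turn": [0,0,0],"claw": 1},
  {"linear": [0,0,0],"turn": [0,0,0],"claw": 1},
  {"linear": [0,0,0],"turn": [0,0,0],"claw": 1},
])

```text
time: 4.7
position: [0.6635, -0.1831, 0.2395]
tool_rot: [-0.564, -3.09, -0.0]
ft_force: [-0.1, -0.1, 0.1]
grip_width: 0.009
```

>>> move_arm([
  {"linear": [0,0,0.04],"turn": [0,0,0],"claw": 1},
  {"linear": [0,0,0],"turn": [0,0,0],"claw": 1},
  {"linear": [0,0,0.03],"turn": [0,0,0],"claw": 1},
  {"linear": [0,0,0],"turn": [0,0,0],"claw": 1},
  {"linear": [0,0,0],"turn": [0,0,0],"claw": 1},
])

```text
time: 5.12
position: [0.6635, -0.1831, 0.2375]
tool_rot: [-0.564, -3.09, -0.0]
ft_force: [-0.1, 0.8, -0.1]
grip_width: 0.003
```

>>> move_arm([
  {"linear": [0,0,0.02],"turn": [0,0,0],"claw": 1},
  {"linear": [0,0,0],"turn": [0,0,0],"claw": 1},
  {"linear": [0,0,0],"turn": [0,0,0],"claw": 1},
])

```text
time: 5.37
position: [0.6635, -0.1832, 0.2369]
tool_rot: [0.564, 3.09, 0.0]
ft_force: [0.3, 0.7, 0.6]
grip_width: 0.006
```

>>> move_arm([
  {"linear": [0,0,0.02],"turn": [0,0,0],"claw": 1},
  {"linear": [0,0,0],"turn": [0,0,0],"claw": 1},
  {"linear": [0,0,0],"turn": [0,0,0],"claw": 1},
])

```text
time: 5.62
position: [0.6635, -0.1831, 0.2363]
tool_rot: [0.564, 3.09, 0.0]
ft_force: [1.0, -0.3, 0.4]
grip_width: 0.003
```

>>> move_arm([
  {"linear": [0,0,0.02],"turn": [0,0,0],"claw": 1},
  {"linear": [0,0,0],"turn": [0,0,0],"claw": 1},
  {"linear": [0,0,0],"turn": [0,0,0],"claw": 1},
])

```text
time: 5.87
position: [0.6635, -0.1831, 0.2357]
tool_rot: [-0.564, -3.09, -0.0]
ft_force: [-0.5, 0.5, -0.2]
grip_width: 0.008
```

>>> move_arm([
  {"linear": [0,0,0.02],"turn": [0,0,0],"claw": 1},
  {"linear": [0,0,0],"turn": [0,0,0],"claw": 1},
  {"linear": [0,0,0],"turn": [0,0,0],"claw": 1},
])

```text
time: 6.12
position: [0.6635, -0.1831, 0.2351]
tool_rot: [0.564, 3.09, 0.0]
ft_force: [-0.9, -0.1, 0.3]
grip_width: 0.006
```

>>> move_arm([
  {"linear": [0,0,0.02],"turn": [0,0,0],"claw": 1},
  {"linear": [0,0,0],"turn": [0,0,0],"claw": 1},
  {"linear": [0,0,0],"turn": [0,0,0],"claw": 1},
])

```text
time: 6.37
position: [0.6635, -0.1831, 0.2345]
tool_rot: [-0.564, -3.09, -0.0]
ft_force: [0.2, 0.1, -0.5]
grip_width: 0.004
```

>>> move_arm([
  {"linear": [0,0,0.02],"turn": [0,0,0],"claw": 1},
  {"linear": [0,0,0],"turn": [0,0,0],"claw": 1},
  {"linear": [0,0,0],"turn": [0,0,0],"claw": 1},
])

```text
time: 6.62
position: [0.6635, -0.1831, 0.2339]
tool_rot: [-0.564, -3.09, -0.0]
ft_force: [0.0, 0.9, -0.8]
grip_width: 0.008
```

```bash
python3 - <<'E'
from m import *
st(); im,K,W=grab('side'); cv2.imwrite('pics/side2.png',cv2.resize(im[60:260,230:430],None,fx=3,fy=3,interpolation=cv2.INTER_CUBIC))
E
```

```text
{'time': 6.6167, 'position': [0.6635, -0.1831, 0.2339], 'tool_rot': [-0.5644, -3.0905, -0.0001], 'ft_force': [0.0052, 0.8737, -0.8323], 'grip_width': 0.0077}
```

View pics/side2.png

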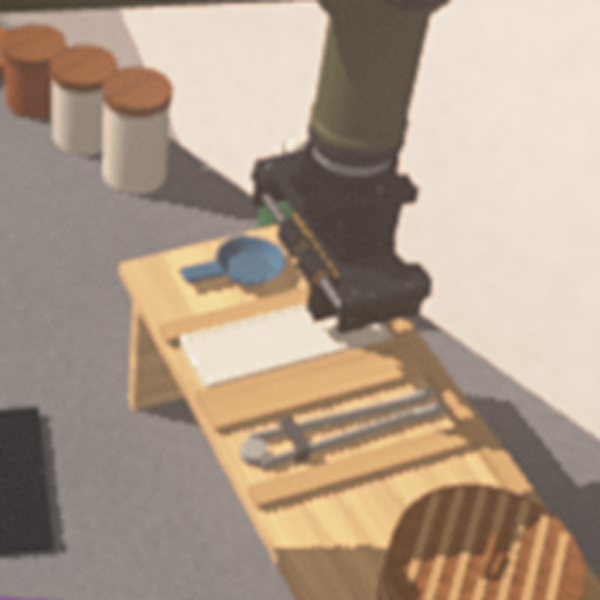

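The side view shows the gripper over the plate's rear half, with the plate still in place. There is no contact yet, so I keep feeling downward.

>>> move_arm([
  {"linear": [0,0,0.02],"turn": [0,0,0],"claw": 1},
  {"linear": [0,0,0],"turn": [0,0,0],"claw": 1},
  {"linear": [0,0,0],"turn": [0,0,0],"claw": 1},
])

```text
time: 6.92
position: [0.6635, -0.1831, 0.2333]
tool_rot: [-0.564, -3.09, -0.0]
ft_force: [0.4, 0.5, -0.6]
grip_width: 0.008
```

>>> move_arm([
  {"linear": [0,0,0.02],"turn": [0,0,0],"claw": 1},
  {"linear": [0,0,0],"turn": [0,0,0],"claw": 1},
  {"linear": [0,0,0],"turn": [0,0,0],"claw": 1},
])

```text
time: 7.17
position: [0.6635, -0.1831, 0.2327]
tool_rot: [-0.564, -3.09, -0.0]
ft_force: [0.1, -0.2, 0.1]
grip_width: 0.006
```

>>> move_arm([
  {"linear": [0,0,0.02],"turn": [0,0,0],"claw": 1},
  {"linear": [0,0,0],"turn": [0,0,0],"claw": 1},
  {"linear": [0,0,0],"turn": [0,0,0],"claw": 1},
])

```text
time: 7.42
position: [0.6635, -0.1831, 0.2321]
tool_rot: [-0.564, -3.09, -0.0]
ft_force: [0.8, 0.2, -1.0]
grip_width: 0.004
```

>>> move_arm([
  {"linear": [0,0,0.02],"turn": [0,0,0],"claw": 1},
  {"linear": [0,0,0],"turn": [0,0,0],"claw": 1},
  {"linear": [0,0,0],"turn": [0,0,0],"claw": 1},
])

```text
time: 7.67
position: [0.6635, -0.1831, 0.2315]
tool_rot: [-0.564, -3.09, -0.0]
ft_force: [-0.4, 0.5, 0.7]
grip_width: 0.009
```

>>> move_arm([
  {"linear": [0,0,0.02],"turn": [0,0,0],"claw": 1},
  {"linear": [0,0,0],"turn": [0,0,0],"claw": 1},
  {"linear": [0,0,0],"turn": [0,0,0],"claw": 1},
])

```text
time: 7.92
position: [0.6635, -0.1831, 0.2309]
tool_rot: [-0.564, -3.09, -0.0]
ft_force: [0.5, 0.5, 0.2]
grip_width: 0.005
```

```bash
python3 - <<'E'
from m import *
im,K,W=grab('scene')
def px(P):
    q=np.linalg.inv(W)@np.r_[P,1]; q=K@q[:3]; return q[:2]/q[2]
t=[px([.6635,-.1831,z]) for z in(.209,.215,.231)]; print(np.round(t,1).tolist())
x,y=[int(i) for i in t[0]]; x0,y0=x-60,y-75; print(x0,y0)
cv2.imwrite('pics/scene2.png',cv2.resize(im[y0:y0+110,x0:x0+130],None,fx=5,fy=5,interpolation=cv2.INTER_CUBIC))
E
```

```text
[[284.7, 238.5], [284.8, 236.3], [285.1, 230.5]]
224 163
```

View pics/scene2.png

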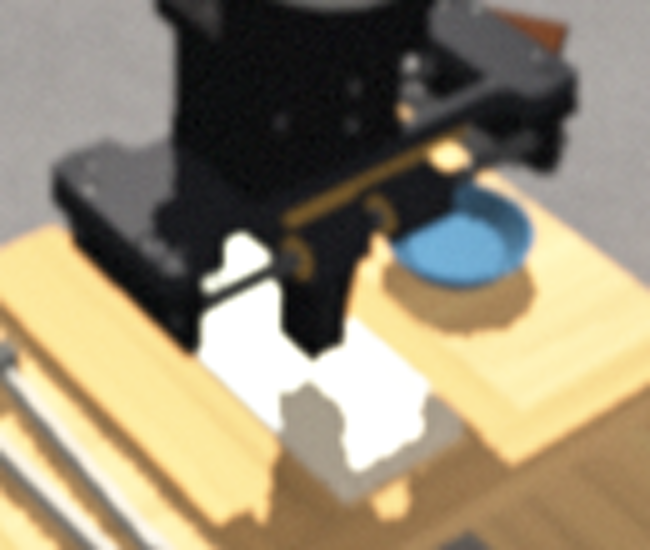

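The scene crop shows the fingertip at crop (315,357), i.e. pixel (287,234), with a lit gap before its shadow. The tip is still a few mm above the plate, so I continue gently.

>>> move_arm([
  {"linear": [0,0,0.015],"turn": [0,0,0],"claw": 1},
  {"linear": [0,0,0],"turn": [0,0,0],"claw": 1},
  {"linear": [0,0,0.015],"turn": [0,0,0],"claw": 1},
  {"linear": [0,0,0],"turn": [0,0,0],"claw": 1},
  {"linear": [0,0,0],"turn": [0,0,0],"claw": 1},
])

```text
time: 8.38
position: [0.6635, -0.1831, 0.23]
tool_rot: [-0.564, -3.09, -0.0]
ft_force: [-0.3, 0.1, -0.1]
grip_width: 0.006
```

>>> move_arm([
  {"linear": [0,0,0.015],"turn": [0,0,0],"claw": 1},
  {"linear": [0,0,0],"turn": [0,0,0],"claw": 1},
  {"linear": [0,0,0.015],"turn": [0,0,0],"claw": 1},
  {"linear": [0,0,0],"turn": [0,0,0],"claw": 1},
  {"linear": [0,0,0],"turn": [0,0,0],"claw": 1},
])

```text
time: 8.8
position: [0.6635, -0.1831, 0.2291]
tool_rot: [-0.564, -3.09, -0.0]
ft_force: [-0.4, 0.2, 0.2]
grip_width: 0.012
```

>>> move_arm([
  {"linear": [0,0,0.015],"turn": [0,0,0],"claw": 1},
  {"linear": [0,0,0],"turn": [0,0,0],"claw": 1},
  {"linear": [0,0,0.015],"turn": [0,0,0],"claw": 1},
  {"linear": [0,0,0],"turn": [0,0,0],"claw": 1},
  {"linear": [0,0,0],"turn": [0,0,0],"claw": 1},
])

```text
time: 9.22
position: [0.6635, -0.1831, 0.2283]
tool_rot: [0.564, 3.09, 0.0]
ft_force: [-0.4, -0.3, 0.1]
grip_width: 0.003
```

>>> move_arm([
  {"linear": [0,0,0.015],"turn": [0,0,0],"claw": 1},
  {"linear": [0,0,0],"turn": [0,0,0],"claw": 1},
  {"linear": [0,0,0.015],"turn": [0,0,0],"claw": 1},
  {"linear": [0,0,0],"turn": [0,0,0],"claw": 1},
  {"linear": [0,0,0],"turn": [0,0,0],"claw": 1},
])

```text
time: 9.63
position: [0.6635, -0.1831, 0.2273]
tool_rot: [-0.564, -3.09, -0.0]
ft_force: [-0.5, 0.4, 0.5]
grip_width: 0.003
```

>>> move_arm([
  {"linear": [0,0,0.015],"turn": [0,0,0],"claw": 1},
  {"linear": [0,0,0],"turn": [0,0,0],"claw": 1},
  {"linear": [0,0,0.015],"turn": [0,0,0],"claw": 1},
  {"linear": [0,0,0],"turn": [0,0,0],"claw": 1},
  {"linear": [0,0,0],"turn": [0,0,0],"claw": 1},
])

```text
time: 10.05
position: [0.6635, -0.1831, 0.2264]
tool_rot: [-0.564, -3.09, -0.0]
ft_force: [-0.0, 0.1, -0.1]
grip_width: 0.007
```

```bash
python3 - <<'E'
from m import *
s=ctrl.get_state(); print(np.round(s['joint_torque'],2)); print([k for k in dir(ctrl) if k[0]!='_'], ctrl.tcp_to_tips)
im,K,W=grab('scene'); st()
cv2.imwrite('pics/scene3.png',cv2.resize(im[205:260,255:320],None,fx=9,fy=9,interpolation=cv2.INTER_CUBIC))
E
```

```text
[ 0.000e+00 -5.019e+01  7.370e+00 -3.063e+01  5.000e-02  8.000e-02
  0.000e+00]
['MotionError', 'close_job', 'get_state', 'tcp_to_tips'] 0.022
{'time': 10.1, 'position': [0.6635, -0.1831, 0.2265], 'tool_rot': [0.5643, 3.0904, 0.0001], 'ft_force': [0.3915, -0.0102, 0.0875], 'grip_width': 0.0072}
```

View pics/scene3.png

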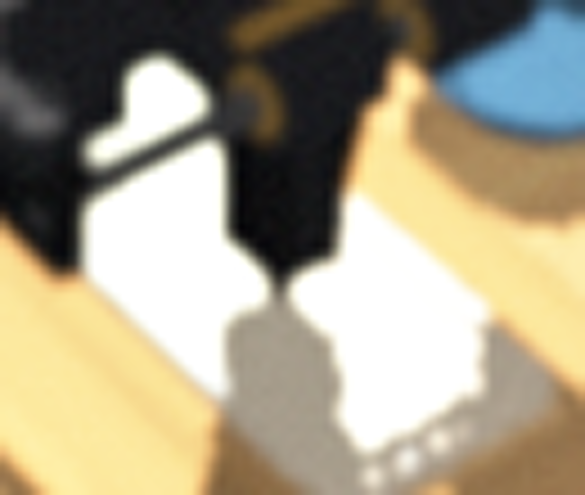

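The finger and its shadow now nearly meet at crop (280,295), pixel (286,237), so contact is about 1 mm away.

>>> move_arm([
  {"linear": [0,0,0.01],"turn": [0,0,0],"claw": 1},
  {"linear": [0,0,0],"turn": [0,0,0],"claw": 1},
  {"linear": [0,0,0.01],"turn": [0,0,0],"claw": 1},
  {"linear": [0,0,0],"turn": [0,0,0],"claw": 1},
  {"linear": [0,0,0],"turn": [0,0,0],"claw": 1},
])

```text
time: 10.52
position: [0.6635, -0.1831, 0.2259]
tool_rot: [0.564, 3.09, 0.0]
ft_force: [0.1, 0.1, 0.2]
grip_width: 0.002
```

>>> move_arm([
  {"linear": [0,0,0.01],"turn": [0,0,0],"claw": 1},
  {"linear": [0,0,0],"turn": [0,0,0],"claw": 1},
  {"linear": [0,0,0.01],"turn": [0,0,0],"claw": 1},
  {"linear": [0,0,0],"turn": [0,0,0],"claw": 1},
  {"linear": [0,0,0],"turn": [0,0,0],"claw": 1},
])

```text
time: 10.93
position: [0.6635, -0.1831, 0.2253]
tool_rot: [0.564, 3.09, 0.0]
ft_force: [1.0, 0.3, 0.2]
grip_width: 0.003
```

>>> move_arm([
  {"linear": [0,0,0.01],"turn": [0,0,0],"claw": 1},
  {"linear": [0,0,0],"turn": [0,0,0],"claw": 1},
  {"linear": [0,0,0.01],"turn": [0,0,0],"claw": 1},
  {"linear": [0,0,0],"turn": [0,0,0],"claw": 1},
  {"linear": [0,0,0],"turn": [0,0,0],"claw": 1},
])

```text
time: 11.35
position: [0.6635, -0.1831, 0.2246]
tool_rot: [-0.564, -3.09, -0.0]
ft_force: [-0.4, -0.8, -0.1]
grip_width: 0.007
```

>>> move_arm([
  {"linear": [0,0,0.01],"turn": [0,0,0],"claw": 1},
  {"linear": [0,0,0],"turn": [0,0,0],"claw": 1},
  {"linear": [0,0,0.01],"turn": [0,0,0],"claw": 1},
  {"linear": [0,0,0],"turn": [0,0,0],"claw": 1},
  {"linear": [0,0,0],"turn": [0,0,0],"claw": 1},
])

```text
time: 11.77
position: [0.6635, -0.1831, 0.224]
tool_rot: [0.564, 3.09, 0.0]
ft_force: [0.1, 0.7, -0.4]
grip_width: 0.008
```

>>> move_arm([
  {"linear": [0,0,0.015],"turn": [0,0,0],"claw": 1},
  {"linear": [0,0,0],"turn": [0,0,0],"claw": 1},
  {"linear": [0,0,0.015],"turn": [0,0,0],"claw": 1},
  {"linear": [0,0,0],"turn": [0,0,0],"claw": 1},
  {"linear": [0,0,0],"turn": [0,0,0],"claw": 1},
])

```text
time: 12.18
position: [0.6635, -0.1831, 0.2231]
tool_rot: [0.564, 3.09, 0.0]
ft_force: [0.1, 0.4, -0.1]
grip_width: 0.003
```

>>> move_arm([
  {"linear": [0,0,0.015],"turn": [0,0,0],"claw": 1},
  {"linear": [0,0,0],"turn": [0,0,0],"claw": 1},
  {"linear": [0,0,0.015],"turn": [0,0,0],"claw": 1},
  {"linear": [0,0,0],"turn": [0,0,0],"claw": 1},
  {"linear": [0,0,0],"turn": [0,0,0],"claw": 1},
])

```text
time: 12.6
position: [0.6635, -0.1831, 0.2223]
tool_rot: [0.564, 3.09, 0.0]
ft_force: [0.1, -1.1, 0.3]
grip_width: 0.009
```

>>> move_arm([
  {"linear": [0,0,0.015],"turn": [0,0,0],"claw": 1},
  {"linear": [0,0,0],"turn": [0,0,0],"claw": 1},
  {"linear": [0,0,0.015],"turn": [0,0,0],"claw": 1},
  {"linear": [0,0,0],"turn": [0,0,0],"claw": 1},
  {"linear": [0,0,0],"turn": [0,0,0],"claw": 1},
])

```text
time: 13.02
position: [0.6635, -0.1831, 0.2213]
tool_rot: [-0.564, -3.09, -0.0]
ft_force: [0.1, -0.3, 0.2]
grip_width: 0.005
```

```bash
python3 - <<'E'
from m import *
im,K,W=grab('scene'); st(); im0=cv2.imread('pics/scene0.png')
a=cv2.resize(im[205:260,265:320],None,fx=7,fy=7,interpolation=cv2.INTER_CUBIC)
i2,K2,W2=grab('wrist'); b=cv2.resize(i2[180:290,200:310],(385,385),interpolation=cv2.INTER_CUBIC)
cv2.imwrite('pics/pair4.png',np.hstack([a,b]))
E
```

```text
{'time': 13.0667, 'position': [0.6635, -0.1831, 0.2213], 'tool_rot': [0.5643, 3.0905, 0.0001], 'ft_force': [-0.4563, -0.9444, 0.5619], 'grip_width': 0.0064}
```

View pics/pair4.png

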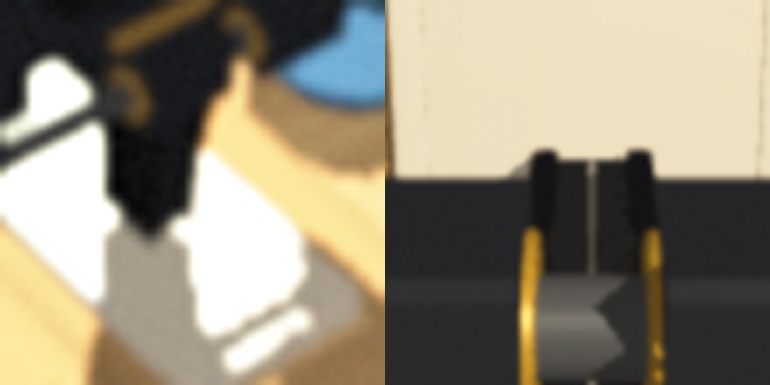

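The scene crop shows the tip corner merging with its shadow at (150,235), so contact is imminent. When shut, the tips evidently sit much closer to the TCP than the nominal 22 mm.

>>> move_arm([
  {"linear": [0,0,0.01],"turn": [0,0,0],"claw": 1},
  {"linear": [0,0,0],"turn": [0,0,0],"claw": 1},
  {"linear": [0,0,0.01],"turn": [0,0,0],"claw": 1},
  {"linear": [0,0,0],"turn": [0,0,0],"claw": 1},
  {"linear": [0,0,0],"turn": [0,0,0],"claw": 1},
])

```text
time: 13.53
position: [0.6635, -0.1831, 0.2207]
tool_rot: [-0.564, -3.09, -0.0]
ft_force: [0.7, -0.5, -0.0]
grip_width: 0.004
```

>>> move_arm([
  {"linear": [0,0,0.01],"turn": [0,0,0],"claw": 1},
  {"linear": [0,0,0],"turn": [0,0,0],"claw": 1},
  {"linear": [0,0,0.01],"turn": [0,0,0],"claw": 1},
  {"linear": [0,0,0],"turn": [0,0,0],"claw": 1},
  {"linear": [0,0,0],"turn": [0,0,0],"claw": 1},
])

```text
time: 13.95
position: [0.6635, -0.1831, 0.2201]
tool_rot: [-0.564, -3.09, -0.0]
ft_force: [0.4, -0.1, 0.2]
grip_width: 0.008
```

>>> move_arm([
  {"linear": [0,0,0.01],"turn": [0,0,0],"claw": 1},
  {"linear": [0,0,0],"turn": [0,0,0],"claw": 1},
  {"linear": [0,0,0.01],"turn": [0,0,0],"claw": 1},
  {"linear": [0,0,0],"turn": [0,0,0],"claw": 1},
  {"linear": [0,0,0],"turn": [0,0,0],"claw": 1},
])

```text
time: 14.37
position: [0.6635, -0.1831, 0.2195]
tool_rot: [-0.564, -3.09, -0.0]
ft_force: [-0.0, -0.6, -0.3]
grip_width: 0.01
```

>>> move_arm([
  {"linear": [0,0,0.01],"turn": [0,0,0],"claw": 1},
  {"linear": [0,0,0.01],"turn": [0,0,0],"claw": 1},
  {"linear": [0,0,0.01],"turn": [0,0,0],"claw": 1},
  {"linear": [0,0,0],"turn": [0,0,0],"claw": 1},
  {"linear": [0,0,0],"turn": [0,0,0],"claw": 1},
])

```text
time: 14.78
position: [0.6635, -0.1831, 0.2186]
tool_rot: [-0.564, -3.09, -0.0]
ft_force: [0.2, 0.6, -0.7]
grip_width: 0.009
```

>>> move_arm([
  {"linear": [0,0,0.01],"turn": [0,0,0],"claw": 1},
  {"linear": [0,0,0.01],"turn": [0,0,0],"claw": 1},
  {"linear": [0,0,0.01],"turn": [0,0,0],"claw": 1},
  {"linear": [0,0,0],"turn": [0,0,0],"claw": 1},
  {"linear": [0,0,0],"turn": [0,0,0],"claw": 1},
])

```text
time: 15.2
position: [0.6635, -0.1831, 0.2177]
tool_rot: [-0.564, -3.09, -0.0]
ft_force: [-0.4, -0.6, 0.2]
grip_width: 0.003
```

>>> move_arm([
  {"linear": [0,0,0.01],"turn": [0,0,0],"claw": 1},
  {"linear": [0,0,0],"turn": [0,0,0],"claw": 1},
  {"linear": [0,0,0.01],"turn": [0,0,0],"claw": 1},
  {"linear": [0,0,0],"turn": [0,0,0],"claw": 1},
  {"linear": [0,0,0],"turn": [0,0,0],"claw": 1},
])

```text
time: 15.62
position: [0.6635, -0.1831, 0.2171]
tool_rot: [-0.564, -3.09, -0.0]
ft_force: [-0.5, 0.1, -0.7]
grip_width: 0.007
```

```bash
python3 - <<'E'
from m import *
st(); im,K,W=grab('scene')
a=cv2.resize(im[205:260,265:320],None,fx=7,fy=7,interpolation=cv2.INTER_CUBIC)
i3,_,_=grab('side')
cv2.imwrite('pics/s5.png',np.hstack([a,cv2.resize(i3[140:195,315:370],None,fx=7,fy=7,interpolation=cv2.INTER_CUBIC)]))
# lowest dark pixel in finger column
g=im[225:255,278:296].max(2)<60
print(225+np.where(g.any(1))[0].max())
E
```

```text
{'time': 15.6167, 'position': [0.6635, -0.1831, 0.2171], 'tool_rot': [-0.5643, -3.0905, -0.0001], 'ft_force': [-0.5012, 0.1088, -0.7056], 'grip_width': 0.0069}
239
```

View pics/s5.png

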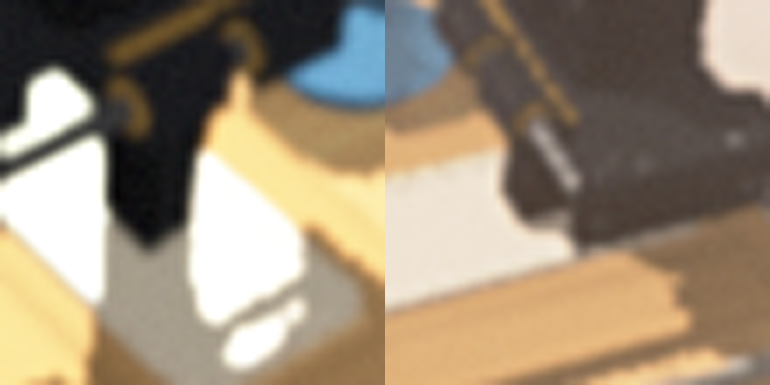

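The two crops show the tip at (150,248) with the shadow attached along both sides. It is touching or within 1 mm. I continue in small steps.

>>> move_arm([
  {"linear": [0,0,0.01],"turn": [0,0,0],"claw": 1},
  {"linear": [0,0,0],"turn": [0,0,0],"claw": 1},
  {"linear": [0,0,0.01],"turn": [0,0,0],"claw": 1},
  {"linear": [0,0,0],"turn": [0,0,0],"claw": 1},
  {"linear": [0,0,0],"turn": [0,0,0],"claw": 1},
])

```text
time: 16.13
position: [0.6635, -0.1831, 0.2165]
tool_rot: [-0.564, -3.09, -0.0]
ft_force: [-0.3, -0.2, -0.2]
grip_width: 0.004
```

>>> move_arm([
  {"linear": [0,0,0.01],"turn": [0,0,0],"claw": 1},
  {"linear": [0,0,0.01],"turn": [0,0,0],"claw": 1},
  {"linear": [0,0,0.01],"turn": [0,0,0],"claw": 1},
  {"linear": [0,0,0],"turn": [0,0,0],"claw": 1},
  {"linear": [0,0,0],"turn": [0,0,0],"claw": 1},
])

```text
time: 16.55
position: [0.6636, -0.1832, 0.2164]
tool_rot: [0.564, 3.09, 0.0]
ft_force: [-2.2, 1.6, 6.4]
grip_width: 0.006
```

Contact: 6.4 N, with a stiffness of about 8 N/mm. I add 0.4 mm and start sliding towards the front (tool +x).

>>> move_arm([
  {"linear": [0,0,0.013],"turn": [0,0,0],"claw": 1},
  {"linear": [0,0,0],"turn": [0,0,0],"claw": 1},
  {"linear": [0.05,0,0],"turn": [0,0,0],"claw": 1},
  {"linear": [0.1,0,0],"turn": [0,0,0],"claw": 1},
  {"linear": [0.1,0,0],"turn": [0,0,0],"claw": 1},
  {"linear": [0.1,0,0],"turn": [0,0,0],"claw": 1},
  {"linear": [0.1,0,0],"turn": [0,0,0],"claw": 1},
  {"linear": [0.1,0,0],"turn": [0,0,0],"claw": 1},
])

```text
time: 17.22
position: [0.6493, -0.1779, 0.2164]
tool_rot: [0.564, 3.086, -0.001]
ft_force: [2.8, -1.1, 4.8]
grip_width: 0.008
```

>>> move_arm([
  {"linear": [0.05,0,0.017],"turn": [0,0,0],"claw": 1},
  {"linear": [0.1,0,0],"turn": [0,0,0],"claw": 1},
  {"linear": [0.1,0,0],"turn": [0,0,0],"claw": 1},
])

```text
time: 17.47
position: [0.6428, -0.1754, 0.2164]
tool_rot: [0.563, 3.085, -0.001]
ft_force: [2.7, -1.7, 6.8]
grip_width: 0.003
```

>>> move_arm([
  {"linear": [0.05,0,0.017],"turn": [0,0,0],"claw": 1},
  {"linear": [0.1,0,0],"turn": [0,0,0],"claw": 1},
  {"linear": [0.1,0,0],"turn": [0,0,0],"claw": 1},
  {"linear": [0.1,0,0],"turn": [0,0,0],"claw": 1},
])

```text
time: 17.8
position: [0.6334, -0.1718, 0.2164]
tool_rot: [0.563, 3.084, -0.001]
ft_force: [3.3, -0.7, 7.7]
grip_width: 0.003
```

```bash
python3 - <<'E'
from m import *
st(); im,K,W=grab('side'); cv2.imwrite('pics/side6.png',im)
m=pick(im,(260,150,335,200),white)
cs,_=cv2.findContours(m,cv2.RETR_EXTERNAL,cv2.CHAIN_APPROX_NONE);c=max(cs,key=cv2.contourArea)[:,0]
a=np.deg2rad(-20.5);u=np.array([np.cos(a),np.sin(a)]);P=onplane(c,K,W,.215)[:,:2]@u
f0=np.array([.5494,-.1396])@u; print('front moved mm',(f0-np.percentile(P,1))*1000,(f0-P.min())*1000)
im=cv2.imread('pics/side0.png');m=pick(im,(280,150,370,195),white)
cs,_=cv2.findContours(m,cv2.RETR_EXTERNAL,cv2.CHAIN_APPROX_NONE);c=max(cs,key=cv2.contourArea)[:,0]
P=onplane(c,K,W,.215)[:,:2]@u; print('start',(f0-np.percentile(P,1))*1000,(f0-P.min())*1000)
E
```

```text
{'time': 17.8, 'position': [0.6334, -0.1718, 0.2164], 'tool_rot': [0.5632, 3.0838, -0.0011], 'ft_force': [3.3181, -0.6932, 7.7449], 'grip_width': 0.0033}
front moved mm 33.18541755796145 33.319471526306764
start 0.7052653578339951 0.9422170247498363
```

The plate has moved 32 mm, the same as the tool, so it is not slipping. Force is 7.7 N. I slide the remaining 48 mm or so.

>>> move_arm([
  {"linear": [0.1,0,0.008],"turn": [0,0,0],"claw": 1},
  {"linear": [0.1,0,0],"turn": [0,0,0],"claw": 1},
  {"linear": [0.1,0,0],"turn": [0,0,0],"claw": 1},
  {"linear": [0.1,0,0],"turn": [0,0,0],"claw": 1},
  {"linear": [0.1,0,0],"turn": [0,0,0],"claw": 1},
  {"linear": [0.1,0,0],"turn": [0,0,0],"claw": 1},
  {"linear": [0.1,0,0],"turn": [0,0,0],"claw": 1},
  {"linear": [0.1,0,0],"turn": [0,0,0],"claw": 1},
  {"linear": [0.1,0,0],"turn": [0,0,0],"claw": 1},
  {"linear": [0.1,0,0],"turn": [0,0,0],"claw": 1},
  {"linear": [0.1,0,0],"turn": [0,0,0],"claw": 1},
  {"linear": [0.1,0,0],"turn": [0,0,0],"claw": 1},
  {"linear": [0.1,0,0],"turn": [0,0,0],"claw": 1},
  {"linear": [0.1,0,0],"turn": [0,0,0],"claw": 1},
  {"linear": [0.1,0,0],"turn": [0,0,0],"claw": 1},
  {"linear": [0.05,0,0],"turn": [0,0,0],"claw": 1},
  {"linear": [0,0,0],"turn": [0,0,0],"claw": 1},
  {"linear": [0,0,0],"turn": [0,0,0],"claw": 1},
])

```text
time: 19.35
position: [0.5898, -0.1553, 0.2164]
tool_rot: [0.563, 3.084, -0.0]
ft_force: [2.1, -0.4, 8.7]
grip_width: 0.003
```

```bash
python3 - <<'E'
from m import *
st(); im,K,W=grab('side'); cv2.imwrite('pics/side7.png',im)
m=pick(im,(240,150,335,210),white)
cs,_=cv2.findContours(m,cv2.RETR_EXTERNAL,cv2.CHAIN_APPROX_NONE);c=max(cs,key=cv2.contourArea)[:,0]
a=np.deg2rad(-20.5);u=np.array([np.cos(a),np.sin(a)]);v=np.array([-u[1],u[0]]);Q=onplane(c,K,W,.215)[:,:2];P=Q@u
f0=np.array([.5494,-.1396])@u; print('front moved mm',(f0-P.min())*1000-.9)
s=(P>P.min()+.005)&(P<P.min()+.05); print('lateral of front part',(Q[s]@v).min()*1e3,(Q[s]@v).max()*1e3,'bay', np.array([.6337,-.1713])@v*1e3)
E
```

```text
{'time': 19.35, 'position': [0.5898, -0.1553, 0.2164], 'tool_rot': [0.5633, 3.0841, -0.0003], 'ft_force': [2.0843, -0.4281, 8.6656], 'grip_width': 0.0026}
front moved mm 80.11455952580421
lateral of front part 26.12530520522101 91.62316151876675 bay 61.47447148587403
```

The plate moved 79 mm: overhang about 64 mm, centre at ledge x of about 26 mm, tool force 8.7 N. I lift off, go forward 79 mm in front of the edge and open the fingers.

>>> move_arm([
  {"linear": [0,0,-0.1],"turn": [0,0,0],"claw": 1},
  {"linear": [0,0,-0.4],"turn": [0,0,0],"claw": 1},
  {"linear": [0,0,-0.7],"turn": [0,0,0],"claw": 0.8},
  {"linear": [0,0,-0.8],"turn": [0,0,0],"claw": 0},
  {"linear": [0.6,0,0],"turn": [0,0,0],"claw": 0},
  {"linear": [0.6,0,0],"turn": [0,0,0],"claw": 0},
  {"linear": [0.6,0,0],"turn": [0,0,0],"claw": 0},
  {"linear": [0.5,0,0],"turn": [0,0,0],"claw": 0},
  {"linear": [0.33,0,0],"turn": [0,0,0],"claw": 0},
  {"linear": [0,0,0],"turn": [0,0,0],"claw": 0},
  {"linear": [0,0,0],"turn": [0,0,0],"claw": 0},
  {"linear": [0,0,0],"turn": [0,0,0],"claw": 0},
])

```text
time: 20.4
position: [0.5144, -0.1268, 0.2741]
tool_rot: [0.564, 3.09, -0.0]
ft_force: [0.3, -0.1, -0.5]
grip_width: 0.679
```

```bash
python3 - <<'E'
from m import *
st(); im,K,W=grab('side'); cv2.imwrite('pics/side8.png',cv2.resize(im[100:240,200:400],None,fx=4,fy=4,interpolation=cv2.INTER_CUBIC))
E
```

```text
{'time': 20.4, 'position': [0.5144, -0.1268, 0.2741], 'tool_rot': [0.5643, 3.0901, -0.0002], 'ft_force': [0.2882, -0.1315, -0.4613], 'grip_width': 0.6793}
```

View pics/side8.png

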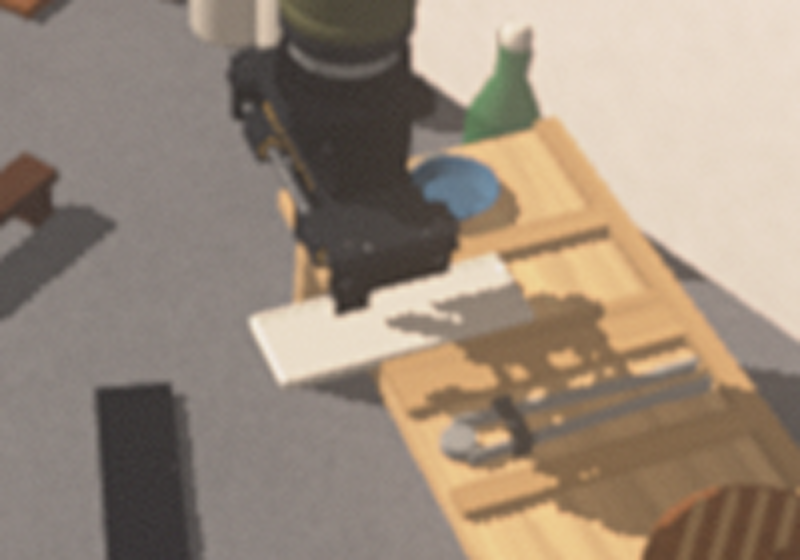

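The side view shows the plate flat, overhanging at (265,350), with the gripper above it and its near finger over the plate while still opening. I wait for full opening, then descend to TCP z 0.203.

>>> move_arm([
  {"linear": [0,0,0],"turn": [0,0,0],"claw": 0},
  {"linear": [0,0,0],"turn": [0,0,0],"claw": 0},
  {"linear": [0,0,0],"turn": [0,0,0],"claw": 0},
  {"linear": [0,0,0],"turn": [0,0,0],"claw": 0},
  {"linear": [0,0,0],"turn": [0,0,0],"claw": 0},
  {"linear": [0,0,0],"turn": [0,0,0],"claw": 0},
  {"linear": [0,0,0.3],"turn": [0,0,0],"claw": 0},
  {"linear": [0,0,0.3],"turn": [0,0,0],"claw": 0},
  {"linear": [0,0,0.3],"turn": [0,0,0],"claw": 0},
  {"linear": [0,0,0.3],"turn": [0,0,0],"claw": 0},
  {"linear": [0,0,0.3],"turn": [0,0,0],"claw": 0},
  {"linear": [0,0,0.3],"turn": [0,0,0],"claw": 0},
  {"linear": [0,0,0.3],"turn": [0,0,0],"claw": 0},
  {"linear": [0,0,0.2],"turn": [0,0,0],"claw": 0},
  {"linear": [0,0,0.07],"turn": [0,0,0],"claw": 0},
  {"linear": [0,0,0],"turn": [0,0,0],"claw": 0},
  {"linear": [0,0,0],"turn": [0,0,0],"claw": 0},
])

```text
time: 21.87
position: [0.5142, -0.1267, 0.2031]
tool_rot: [0.564, 3.09, 0.0]
ft_force: [0.5, -0.5, 0.0]
grip_width: 0.995
```

>>> move_arm([
  {"linear": [0,0,0],"turn": [0,0,0],"claw": 0.2},
  {"linear": [0,0,0],"turn": [0,0,0],"claw": 0.25},
  {"linear": [0,0,0],"turn": [0,0,0],"claw": 0.3},
  {"linear": [0,0,0],"turn": [0,0,0],"claw": 0.5},
  {"linear": [0,0,0],"turn": [0,0,0],"claw": 1},
  {"linear": [0,0,0],"turn": [0,0,0],"claw": 1},
  {"linear": [0,0,0],"turn": [0,0,0],"claw": 1},
  {"linear": [0,0,0],"turn": [0,0,0],"claw": 1},
  {"linear": [0,0,0],"turn": [0,0,0],"claw": 1},
  {"linear": [0,0,0],"turn": [0,0,0],"claw": 1},
], grip_force=45)

```text
time: 22.7
position: [0.514, -0.1266, 0.203]
tool_rot: [0.564, 3.09, 0.0]
ft_force: [-1.1, -0.0, 1.5]
grip_width: 0.702
```

Gripped: the opening of 61 mm matches the plate width. I lift straight up.

>>> move_arm([
  {"linear": [0,0,-0.1],"turn": [0,0,0],"claw": 1},
  {"linear": [0,0,-0.2],"turn": [0,0,0],"claw": 1},
  {"linear": [0,0,-0.2],"turn": [0,0,0],"claw": 1},
  {"linear": [0,0,-0.3],"turn": [0,0,0],"claw": 1},
  {"linear": [0,0,-0.3],"turn": [0,0,0],"claw": 1},
  {"linear": [0,0,-0.3],"turn": [0,0,0],"claw": 1},
  {"linear": [0,0,-0.3],"turn": [0,0,0],"claw": 1},
  {"linear": [0,0,-0.3],"turn": [0,0,0],"claw": 1},
  {"linear": [0,0,0],"turn": [0,0,0],"claw": 1},
  {"linear": [0,0,0],"turn": [0,0,0],"claw": 1},
  {"linear": [0,0,0],"turn": [0,0,0],"claw": 1},
  {"linear": [0,0,0],"turn": [0,0,0],"claw": 1},
])

```text
time: 23.7
position: [0.5136, -0.1265, 0.2623]
tool_rot: [-0.564, -3.089, 0.0]
ft_force: [-0.4, -0.5, -1.0]
grip_width: 0.703
```

```bash
python3 - <<'E'
from m import *
st(); out=[]
i1,K,W=grab('scene');i2,_,_=grab('wrist')
cv2.imwrite('pics/lift.png',np.hstack([cv2.resize(i1[120:280,200:360],(400,400)),cv2.resize(i2,(400,300),).copy() if 0 else cv2.copyMakeBorder(cv2.resize(i2,(400,300)),0,100,0,0,cv2.BORDER_CONSTANT)]))
E
```

```text
{'time': 23.7, 'position': [0.5136, -0.1265, 0.2623], 'tool_rot': [-0.5641, -3.0894, 0.0001], 'ft_force': [-0.3552, -0.5493, -0.998], 'grip_width': 0.7026}
```

View pics/lift.png

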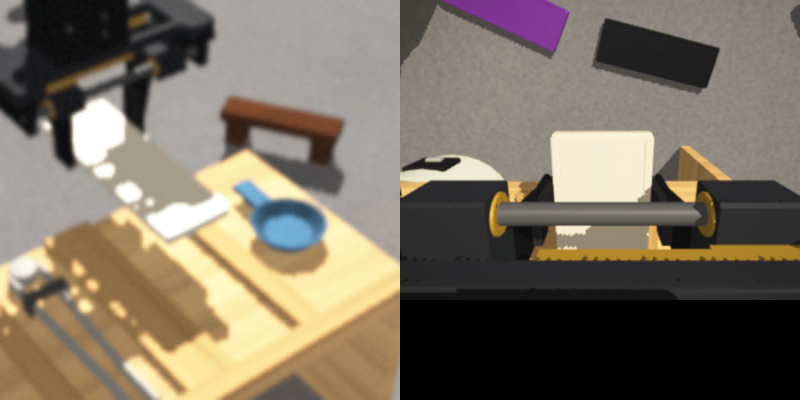

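Plate lifted and held level; the wrist view shows its front end at (553–652,132), square to the jaws. That was the last picture. I carry it over to the stand.

>>> move_arm([
  {"linear": [0.15,0.25,-0.1],"turn": [0,0,0],"claw": 1},
  {"linear": [0.3,0.5,-0.1],"turn": [0,0,0],"claw": 1},
  {"linear": [0.4,0.7,-0.1],"turn": [0,0,0],"claw": 1},
  {"linear": [0.4,0.7,0],"turn": [0,0,0],"claw": 1},
  {"linear": [0.4,0.7,0],"turn": [0,0,0],"claw": 1},
  {"linear": [0.4,0.7,0],"turn": [0,0,0],"claw": 1},
  {"linear": [0.4,0.7,0],"turn": [0,0,0],"claw": 1},
  {"linear": [0.4,0.7,0],"turn": [0,0,0],"claw": 1},
  {"linear": [0.4,0.7,0],"turn": [0,0,0],"claw": 1},
  {"linear": [0.4,0.7,0],"turn": [0,0,0],"claw": 1},
  {"linear": [0.4,0.7,0],"turn": [0,0,0],"claw": 1},
  {"linear": [0.4,0.7,0],"turn": [0,0,0],"claw": 1},
  {"linear": [0.4,0.7,0],"turn": [0,0,0],"claw": 1},
  {"linear": [0.4,0.7,0],"turn": [0,0,0],"claw": 1},
  {"linear": [0.4,0.7,0],"turn": [0,0,0],"claw": 1},
  {"linear": [0.4,0.7,0],"turn": [0,0,0],"claw": 1},
  {"linear": [0.4,0.7,0],"turn": [0,0,0],"claw": 1},
  {"linear": [0.3,0.5,0],"turn": [0,0,0],"claw": 1},
  {"linear": [0.23,0.5,0],"turn": [0,0,0],"claw": 1},
  {"linear": [0,0,0],"turn": [0,0,0],"claw": 1},
])

```text
time: 25.47
position: [0.4457, 0.2959, 0.2716]
tool_rot: [-0.554, -3.091, -0.002]
ft_force: [-0.4, 0.2, -1.8]
grip_width: 0.706
```

>>> move_arm([
  {"linear": [0,0,0],"turn": [0,0,-0.3],"claw": 1},
  {"linear": [0,0,0],"turn": [0,0,-0.6],"claw": 1},
  {"linear": [0,0,0],"turn": [0,0,-0.6],"claw": 1},
  {"linear": [0,0,0],"turn": [0,0,-0.6],"claw": 1},
  {"linear": [0,0,0],"turn": [0,0,-0.6],"claw": 1},
  {"linear": [0,0,0],"turn": [0,0,-0.6],"claw": 1},
  {"linear": [0,0,0],"turn": [0,0,-0.6],"claw": 1},
  {"linear": [0,0,0],"turn": [0,0,-0.6],"claw": 1},
  {"linear": [0,0,0],"turn": [0,0,-0.6],"claw": 1},
  {"linear": [0,0,0],"turn": [0,0,-0.6],"claw": 1},
  {"linear": [0,0,0],"turn": [0,0,-0.6],"claw": 1},
  {"linear": [0,0,0],"turn": [0,0,-0.6],"claw": 1},
  {"linear": [0,0,0],"turn": [0,0,-0.6],"claw": 1},
  {"linear": [0,0,0],"turn": [0,0,-0.4],"claw": 1},
  {"linear": [0,0,0],"turn": [0,0,-0.2],"claw": 1},
  {"linear": [0,0,0],"turn": [0,0,0],"claw": 1},
  {"linear": [0,0,0],"turn": [0,0,0],"claw": 1},
  {"linear": [0,0,0],"turn": [0,0,0],"claw": 1},
])

```text
time: 26.97
position: [0.448, 0.2908, 0.272]
tool_rot: [-0.319, 3.125, -0.0]
ft_force: [-0.7, 0.3, -1.3]
grip_width: 0.711
```

```bash
python3 - <<'E'
from m import *
st(); s=ctrl.get_state(); T=R.from_rotvec(s['tool_rot']).as_matrix(); p=np.array(s['position']); print('tool x yaw',np.rad2deg(np.arctan2(T[1,0],T[0,0])))
im,K,W=grab('wrist'); cv2.imwrite('pics/w3.png',im)
m=pick(im,(180,140,340,225),lambda a:(a.min(2)>150))
ys,xs=np.where(m>0); print(xs.min(),xs.max(),ys.min())
col=[np.where(m[:,x])[0].min() for x in range(210,310,10) if m[:,x].any()]; print(col)
f=onplane([[ (xs.min()+xs.max())/2,np.median(col)]],K,W,p[2]+.012)[0]; print('front in tool',(T.T@(f-p)).round(4))
for n,roi in(('side',(140,60,290,240)),('scene',(220,80,360,190))):
    im,K,W=grab(n); cv2.imwrite(f'pics/{n}9.png',im)
    m=pick(im,roi,lambda a:(a.min(2)>165)&(cv2.cvtColor(a,cv2.COLOR_BGR2HSV)[...,1]<60)); box(m,K,W,p[2]+.012,n)
E
```

```text
{'time': 26.9667, 'position': [0.448, 0.2908, 0.272], 'tool_rot': [-0.3189, 3.1253, -0.0], 'ft_force': [-0.6519, 0.3038, -1.3481], 'grip_width': 0.7109}
tool x yaw -168.34796248072615
194 326 169
[np.int64(171), np.int64(170), np.int64(170), np.int64(170), np.int64(170), np.int64(170), np.int64(170), np.int64(170), np.int64(170), np.int64(170)]
front in tool [ 0.0433  0.0015 -0.012 ]
side area 113 centre 751.7 145.5 size 230.8 64.7 ang 47.03
scene area 319 centre 465.6 6.6 size 168.2 149.8 ang 55.87
```

The plate is square in the jaws, with its centre 47 mm behind the TCP and yaw 11.7° against the stand's 12°. I shift 22 mm in tool −y, then descend to about 12 mm above contact.

>>> move_arm([
  {"linear": [0.03,-0.2,0],"turn": [0,0,0],"claw": 1},
  {"linear": [0,-0.3,0.1],"turn": [0,0,0],"claw": 1},
  {"linear": [0,-0.24,0.3],"turn": [0,0,0],"claw": 1},
  {"linear": [0,0,0.5],"turn": [0,0,0],"claw": 1},
  {"linear": [0,0,0.5],"turn": [0,0,0],"claw": 1},
  {"linear": [0,0,0.5],"turn": [0,0,0],"claw": 1},
  {"linear": [0,0,0.5],"turn": [0,0,0],"claw": 1},
  {"linear": [0,0,0.5],"turn": [0,0,0],"claw": 1},
  {"linear": [0,0,0.5],"turn": [0,0,0],"claw": 1},
  {"linear": [0,0,0.5],"turn": [0,0,0],"claw": 1},
  {"linear": [0,0,0.5],"turn": [0,0,0],"claw": 1},
  {"linear": [0,0,0.5],"turn": [0,0,0],"claw": 1},
  {"linear": [0,0,0.5],"turn": [0,0,0],"claw": 1},
  {"linear": [0,0,0.5],"turn": [0,0,0],"claw": 1},
  {"linear": [0,0,0.5],"turn": [0,0,0],"claw": 1},
  {"linear": [0,0,0.3],"turn": [0,0,0],"claw": 1},
  {"linear": [0,0,0.2],"turn": [0,0,0],"claw": 1},
  {"linear": [0,0,0.1],"turn": [0,0,0],"claw": 1},
  {"linear": [0,0,0],"turn": [0,0,0],"claw": 1},
  {"linear": [0,0,0],"turn": [0,0,0],"claw": 1},
])

```text
time: 28.78
position: [0.452, 0.2694, 0.0625]
tool_rot: [-0.32, 3.124, 0.001]
ft_force: [-0.5, 0.9, -1.5]
grip_width: 0.71
```

```bash
python3 - <<'E'
from m import *
st(); s=ctrl.get_state(); p=np.array(s['position'])
for n,roi in(('side',(150,110,250,190)),('scene',(260,120,345,195))):
    im,K,W=grab(n); cv2.imwrite(f'pics/{n}10.png',im)
    m=pick(im,roi,lambda a:(a.min(2)>150)&(cv2.cvtColor(a,cv2.COLOR_BGR2HSV)[...,1]<55)); c=box(m,K,W,p[2]+.012,n)
    q=onplane(c,K,W,p[2]+.012)[:,:2]; u=np.array([np.cos(.209),np.sin(.209)]); print('far end along u vs stand',(q@u).max()-np.array([.4974,.2783])@u)
E
```

```text
{'time': 28.7833, 'position': [0.452, 0.2694, 0.0625], 'tool_rot': [-0.32, 3.1243, 0.0007], 'ft_force': [-0.5286, 0.9047, -1.4515], 'grip_width': 0.7099}
side area 39 centre 426.9 259.4 size 62.5 34.4 ang -76.48
far end along u vs stand -0.05573175253838114
scene area 206 centre 388.0 244.0 size 406.8 99.7 ang -56.9
far end along u vs stand -0.03201842850751446
```

The side view's visible front end lies at (0.410,0.256), against (0.409,0.260) expected. The arm pose puts the plate centre at (0.498,0.279). I lower gently.

>>> move_arm([
  {"linear": [0,0,0.1],"turn": [0,0,0],"claw": 1},
  {"linear": [0,0,0.1],"turn": [0,0,0],"claw": 1},
  {"linear": [0,0,0.1],"turn": [0,0,0],"claw": 1},
  {"linear": [0,0,0.07],"turn": [0,0,0],"claw": 1},
  {"linear": [0,0,0.03],"turn": [0,0,0],"claw": 1},
  {"linear": [0,0,0.03],"turn": [0,0,0],"claw": 1},
  {"linear": [0,0,0],"turn": [0,0,0],"claw": 1},
  {"linear": [0,0,0],"turn": [0,0,0],"claw": 1},
  {"linear": [0,0,0],"turn": [0,0,0],"claw": 1},
])

```text
time: 29.63
position: [0.4517, 0.2693, 0.0491]
tool_rot: [-0.32, 3.125, 0.0]
ft_force: [-0.1, 0.3, -0.7]
grip_width: 0.707
```

>>> move_arm([
  {"linear": [0,0,0.015],"turn": [0,0,0],"claw": 1},
  {"linear": [0,0,0],"turn": [0,0,0],"claw": 1},
  {"linear": [0,0,0.015],"turn": [0,0,0],"claw": 1},
  {"linear": [0,0,0],"turn": [0,0,0],"claw": 1},
  {"linear": [0,0,0],"turn": [0,0,0],"claw": 1},
])

```text
time: 30.05
position: [0.4517, 0.2693, 0.0482]
tool_rot: [-0.32, 3.125, 0.0]
ft_force: [-0.8, 0.0, -1.8]
grip_width: 0.707
```

>>> move_arm([
  {"linear": [0,0,0.015],"turn": [0,0,0],"claw": 1},
  {"linear": [0,0,0],"turn": [0,0,0],"claw": 1},
  {"linear": [0,0,0.015],"turn": [0,0,0],"claw": 1},
  {"linear": [0,0,0],"turn": [0,0,0],"claw": 1},
  {"linear": [0,0,0],"turn": [0,0,0],"claw": 1},
])

```text
time: 30.47
position: [0.4517, 0.2693, 0.0481]
tool_rot: [-0.32, 3.125, 0.0]
ft_force: [-2.9, -0.7, 6.1]
grip_width: 0.705
```

Contact at about 6 N, at the expected height. I ease off 0.6 mm, open, and rise straight up.

>>> move_arm([
  {"linear": [0,0,-0.02],"turn": [0,0,0],"claw": 1},
  {"linear": [0,0,0],"turn": [0,0,0],"claw": 0.3},
  {"linear": [0,0,0],"turn": [0,0,0],"claw": 0.2},
  {"linear": [0,0,0],"turn": [0,0,0],"claw": 0.1},
  {"linear": [0,0,0],"turn": [0,0,0],"claw": 0},
  {"linear": [0,0,0],"turn": [0,0,0],"claw": 0},
  {"linear": [0,0,0],"turn": [0,0,0],"claw": 0},
  {"linear": [0,0,0],"turn": [0,0,0],"claw": 0},
  {"linear": [0,0,0],"turn": [0,0,0],"claw": 0},
  {"linear": [0,0,0],"turn": [0,0,0],"claw": 0},
])

```text
time: 31.3
position: [0.4516, 0.2693, 0.0478]
tool_rot: [-0.32, 3.125, 0.0]
ft_force: [0.6, -0.4, 1.1]
grip_width: 0.997
```

>>> move_arm([
  {"linear": [0,0,-0.1],"turn": [0,0,0],"claw": 0},
  {"linear": [0,0,-0.2],"turn": [0,0,0],"claw": 0},
  {"linear": [0,0,-0.3],"turn": [0,0,0],"claw": 0},
  {"linear": [0,0,-0.5],"turn": [0,0,0],"claw": 0},
  {"linear": [0,0,-0.7],"turn": [0,0,0],"claw": 0},
  {"linear": [0,0,-0.7],"turn": [0,0,0],"claw": 0},
  {"linear": [0,0,-0.7],"turn": [0,0,0],"claw": 0},
  {"linear": [0,0,-0.7],"turn": [0,0,0],"claw": 0},
  {"linear": [0,0,-0.7],"turn": [0,0,0],"claw": 0},
  {"linear": [0,0,-0.7],"turn": [0,0,0],"claw": 0},
  {"linear": [0,0,-0.7],"turn": [0,0,0],"claw": 0},
  {"linear": [0,0,-0.7],"turn": [0,0,0],"claw": 0},
  {"linear": [0,0,-0.7],"turn": [0,0,0],"claw": 0},
  {"linear": [0,0,0],"turn": [0,0,0],"claw": 0},
  {"linear": [0,0,0],"turn": [0,0,0],"claw": 0},
])

```text
time: 32.55
position: [0.4522, 0.2696, 0.272]
tool_rot: [-0.32, 3.122, 0.003]
ft_force: [-0.5, -0.9, 0.0]
grip_width: 1.002
```

```bash
python3 - <<'E'
from m import *
st()
for n,roi in(('side',(160,120,240,180)),('scene',(275,140,350,190)),('wrist',(150,100,360,230))):
    im,K,W=grab(n); cv2.imwrite(f'pics/{n}11.png',im)
    for t in(150,180):
        m=pick(im,roi,lambda a:(a.min(2)>t)); box(m,K,W,.06,f'{n}{t}')
E
```

```text
{'time': 32.55, 'position': [0.4522, 0.2696, 0.272], 'tool_rot': [-0.3198, 3.1218, 0.0031], 'ft_force': [-0.5489, -0.8591, 0.0209], 'grip_width': 1.0022}
side150 area 101 centre 501.0 274.4 size 184.9 63.5 ang 11.49
side180 area 105 centre 501.6 274.4 size 179.8 56.8 ang 11.16
scene150 area 305 centre 508.7 278.6 size 268.5 246.8 ang -58.5
scene180 area 136 centre 503.3 279.0 size 187.4 76.0 ang 12.38
wrist150 area 304 centre 468.9 275.5 size 120.8 63.8 ang 11.93
wrist180 area 300 centre 469.4 275.4 size 119.6 62.0 ang 11.88
```

The side, scene and wrist views all put the plate within about 6 mm of the stand's middle, within 1° of its length and at the right height. I hand it in.

```bash
python3 -c "
from h import *
print(ctrl.close_job())"
```

```text
the job is handed in; nothing more can be done
None
```

The plate is released on the serving stand, centred and lengthwise along it, and I handed the job in at about 33 s. No verdict was reported.

**What I did**
- I pressed with the shut fingertips, reading about 5–9 N at the wrist, and slid the plate 79 mm. That left about 64 mm overhanging, with the plate lying flat.
- I pinched the overhang at 45 N. The opening read 61 mm, against a 62 mm plate. I then lifted it clear and carried it to the stand.
- I lowered it until the wrist force was about 6 N, eased off, opened the fingers and rose clear.

**Last checks**
- **Position:** the side view gives the plate centre at (0.501, 0.274) m, against the stand at (0.497, 0.278), about 5 mm off. The wrist view, which saw only the front 120 mm, gives about (0.498, 0.281).
- **Angle:** the plate lies at 11.5–11.9° and the stand at 12.0°.
- **Size:** in the side view the plate measures 185 × 63 mm when taken at its set-down height, which fits it lying flat.
- **Force:** the wrist force was back to about zero after I rose clear.

**What disagreed or was left unchecked**
- The shut fingertips touched the plate only at a TCP height of 0.216 m, not the nominal 0.237 m. I found contact by feel, in small steps.
- The pressing force was below the advised 8 N for part of the slide, but the plate moved with the tool and did not slip.
- The scene camera's plate outline was contaminated (187 × 76 mm), so I gave it little weight.
- I did not measure whether the tongs, spoon rest and steamer had moved. They showed no shift in the pictures that included them.

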